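Fold the cookbook stand flat

ROBOT

A 6-joint arm with a two-finger parallel gripper is mounted at the origin on the work surface. World frame = base frame: x ahead of the robot, y to its left, z up, the work surface at z = 0. Lengths are in m, angles in rad, forces in N, time in s.
With the tool pointing down it reaches from about 0.275 to 0.825 m from the base axis. Payload 4.9 kg.
Tool frame: the origin (TCP) lies on the mounting face of the last link; the fingertips stand 173 mm ahead of it and the grasp point (between the pads) lies 155 mm ahead of it (tcp_to_tips is the z of the fingertips in the tool frame, in m); z points along the fingers, y is the line along which they close (so a half turn about z gives the same grasp; the last joint's range is limited). The gripper opens to 85 mm and grips with 20 to 120 N. Pads are 22 mm wide; open, the fingers measure 114 mm over their backs; the gripper's body (76 mm by 85 mm) begins 54 mm behind the grasp point. The pads swing forward as they close: fully open they stand 13 mm farther back than shut.
Start: joints at [-1.423, 0.326, -0.193, 1.052, 0, 1.437], TCP at [0.153, -0.528, 0.405] pointing down, gripper open.
Joint ranges: [-2.65, 2.65], [-0.97, 1.79], [-1.3, 1.35], [-1.93, 2.1], [-1.47, 1.37], [-3.14, 3.14]. Speed limits (rad/s): [2.57, 2.57, 3.14, 3.14, 3.14, 3.14].

INTERFACE

Orientations are given as a rotation vector (axis times angle).
In Python, from station import * gives the robot as it stands. The module is installed in compiled form; this text tells all that it offers.
- The arm moves only by the tool arm_command, never from a script. Its argument "targets" is a list of rows, each an object with "translation": the shift along the tool's x, y, z in mm, a list of three; "rot": the turn, a rotation vector about the tool's x, y, z in degrees, a list of three; "jaw": the opening, from 0 (shut) to 1 (fully open). A call has 1 to 5 rows; each row shifts and turns the commanded pose from where the row before left it, along the tool's axes as they then stand; what a row does not reach is not made up. A row lasts 1/8 s, in which the tool goes at most 62.5 mm and 10.7 degrees, less where a joint would pass 70% of its speed; a pose out of reach is approached as far as the arm can. A call is refused whole if a number of a shift passes 62.5 or a number of a turn 10.7, either way. A call with a gripper value outside its range is refused whole. The fingers move at their own pace and stop on an object; "force" is the grip in N (left out, the last holds). Time passes only in rows, so rows that do not move let the fingers close. It gives the time, the measured TCP pose, the force, the opening and the grip force at its end, in the units of the state.
- sense(): the state, without advancing time (a new reading comes with each control period).
- camera(name): name is "scene" or "top" or "wrist"; returns a dict with "image" (400x640x3 uint8, red, green, blue), "z_map" (400x640 float32, m along the optical axis (not along the pixel's ray), 0 where there is no reading), "vertical_fov" (degrees; the focal length in pixels is half the picture's height over the tangent of half this angle, whatever the lens; pixels are square), "cx", "cy" (the principal point, pixels), "rvec" (rotation vector, rad) and "tvec" (3), from world to camera coordinates, as OpenCV has them. Camera axes: x right, y down, z forward; pixel columns grow to the right and rows downward; lengths in m; the calibration is good to about 2 mm. The wrist camera is an equidistant fisheye: a pixel r from the principal point sees the ray r / f radians off the axis. A picture is of the moment at which its call begins.
- job_done(): hands the job in; it is judged then, once.
The state is a dict: "clock": time; "q": joint angles; "joint_velocities": joint speeds; "tau": joint torques, N m; "position": TCP position; "orientation": TCP orientation; "contact_force": force on the tool from outside, world axes, zero at the start; "torque": the same for the moment, N m; "finger_gap": finger opening in m; "grasp_force": force on a finger pad.
Only numpy, scipy, OpenCV 4.12 (cv2) and the standard library are available. Lean on these libraries where they do the work, as an engineer would, in place of code of your own. Each camera call takes 0.05 s, during which the arm holds its last target. There are 200 camera calls.

TASK

Fold the raised cookbook stand on the kitchen island down flat. Its ratchet lets the backrest rise but not go down, so first flip the pawl over by its bar, away from the ratchet wheel, until it falls to the far side and stays there; then push the backrest all the way down onto its base, leaving the pawl flipped and the pepper mill and the beaker standing where they are.

Things in the scene. Friction and masses are not known exactly. Their poses are not given: they have to be found in the camera images.
- stand: Wooden base, 250 x 210 mm, fixed to the worktop; origin under its centre, x away from the reader (roughly from the robot), y left, z up. At y = -122 mm (right-hand side) are the steel ratchet wheel (92 mm across, on the hinge axis) and the pawl. Hinge axis: along y at x -100, z 50 mm. Pawl pivot: along y at x -42, z 116 mm. Ledge at the front 52 mm high.
- backrest (a joint): Hinge angle of the wooden backrest board, rad: 0 = flat on the base, 0.75 to 1.1 at the start, stop at 1.25. Board 200 mm wide, 11 mm thick, reaching 220 mm from the hinge axis. Stiff hinge: it stays where it is left; with the pawl flipped 2 to 6 N down near its free edge moves it. With the pawl in the wheel it sinks one tooth (0.31 rad) at most, then locks.
- backrest_edge (a point): Point on the board's reading face, midway across its width, 20 mm from its free edge and 200 mm from the hinge axis. Axes: x in the board from hinge to free edge, y along the hinge (to the left), z out of the reading face (up when flat). When flat the point is 51 mm above the worktop.
- pawl (a joint): Angle of the steel pawl, rad: 0 to 0.3 = nose in the wheel's teeth (as at the start), 1.3 = flipped over, at its stop. It grows as the bar is pushed over the top towards the stand's +x. It is weighted: past about 0.9 it falls to 1.3 by itself and stays; before that it falls back into the teeth. Under 3 N at the bar moves it.
- pawl_bar (a point): Point on the axis of the pawl's handle, a level steel bar 14 mm thick along y that sticks out to the right, 30 mm from its free end, 75 mm right of the board's edge. It swings 60 mm from the pawl pivot. At pawl 0 the bar leans 38 degrees to the stand's -x (37 mm before the pivot, 163 mm above the worktop), flipped 37 degrees to +x. This frame turns with the pawl.
- mill_centre (a point): Bystander: dark wooden pepper mill, 56 mm in diameter, 178 mm high, standing on the worktop to the left of the stand; the point is its centre, half-way up.
- beaker_centre (a point): Bystander: white ceramic beaker, 76 mm in diameter, 95 mm high, standing on the worktop to the left of the stand; the point is its centre, half-way up.

How it is judged:
On the way, in this order (a step that is already met when the one before it is completed fails the run):
1. the pawl is flipped over, out of the ratchet wheel, while the backrest is still up (value of joint pawl above 1 rad and value of joint backrest above 0.3 rad), for 0.2 s.
2. the backrest lies flat on its base (value of joint backrest below 0.17 rad), for 0.2 s.
At the end, for the whole second after the job is handed in: The backrest lies flat on its base (within 0.17 rad, about 10 degrees) and the pawl is still flipped over to its far side (joint above 1.0 rad) (value of joint backrest below 0.17 rad and value of joint pawl above 1 rad); the robot touches nothing.
It fails at once if the pepper mill is pushed more than 30 mm or knocked over (distance of mill_centre from where it was at the start of the episode above 0.03 m).
It fails at once if the beaker is pushed more than 30 mm or knocked over (distance of beaker_centre from where it was at the start of the episode above 0.03 m).
It also fails if it takes over 45 s, if anything falls off the work surface, if the arm or the gripper's body presses on something with over 40 N, if the wrist force passes 120 N, or if a joint passes its speed limit or range.

## Working session

There is one attempt and no reset: what is moved stays moved. The work goes in short steps, Python scripts to look and compute and a tool call to move; the robot and the scene stay as the last step left them, time stands still between calls to the robot, and variables do not carry over. Pictures are saved under pics/ and viewed, at most 10 in all, crops included, and the job is handed in when it is done.

Besides the shell and the picture viewer there is one more tool, called after ">>>" by a JSON object that holds its "fn" and its "kwargs". arm_command: Moves the arm, as the interface text tells. Its arguments: {"type":"object","properties":{"targets":{"type":"array"},"force":{"type":"number"}},"required":["targets"]}

```bash
mkdir -p pics; cat > h.py <<'E'
import numpy as np, cv2
from station import *
def cam(n):
    c=camera(n); R=cv2.Rodrigues(np.array(c["rvec"],float))[0]; t=np.array(c["tvec"],float).ravel()
    f=200/np.tan(np.radians(c["vertical_fov"])/2)
    c.update(R=R,t=t,f=f); return c
def cloud(c):
    z=c["z_map"]; v,u=np.mgrid[0:400,0:640]
    P=np.dstack([(u-c["cx"])/c["f"]*z,(v-c["cy"])/c["f"]*z,z])
    W=(P-c["t"])@c["R"]; W[z<=0]=np.nan; return W
def save(c,n): cv2.imwrite("pics/"+n,c["image"][:,:,::-1])
E
python3 - <<'E'
from h import *
for n in("scene","top"):
    c=cam(n); save(c,n+"1.png"); np.save(n+".npy",cloud(c)); np.save(n+"_img.npy",c["image"]); print(n,-c["R"].T@c["t"],c["R"][2])
s=sense(); print(s["clock"],s["position"],s["orientation"],s["finger_gap"])
E
```

```text
scene [0.94058122 0.44078408 0.7292377 ] [-0.48844034 -0.46791738 -0.73653198]
top [0.38816082 0.05382154 1.03205103] [ 0.1990248   0.0058792  -0.97997682]
0.1 [ 0.15292028 -0.52806587  0.40397899] [-3.10892899e+00 -4.40934641e-01  5.81559639e-05] 0.0852278792125261
```

View pics/scene1.png

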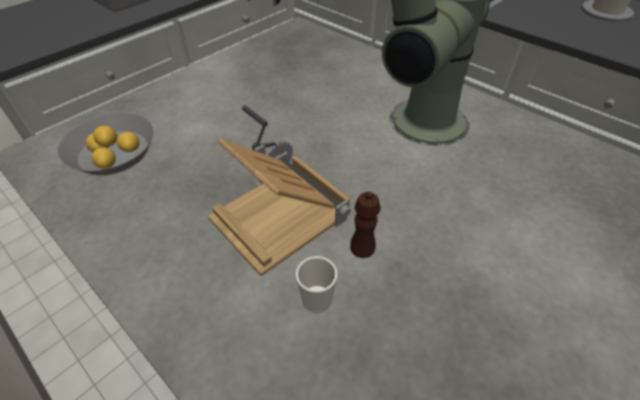

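View pics/top1.png

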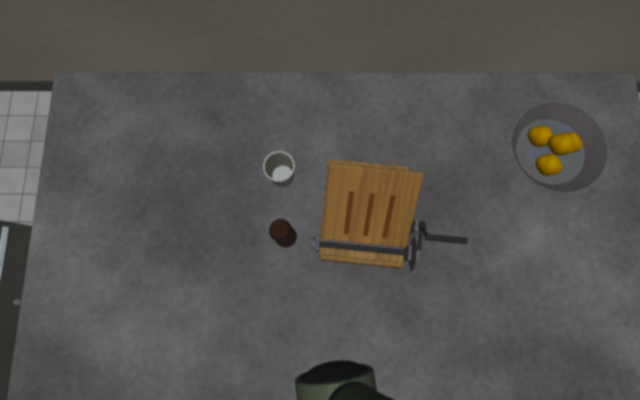

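The scene view shows the raised board, with the pawl's bar at (245,107)-(266,124) and the mill and beaker on the left. In the top view the bar runs (425,236)-(467,241), the board's free edge (330,160)-(422,171), the mill is at (282,233) and the beaker at (279,167).

```bash
python3 - <<'E'
from h import *
np.set_printoptions(precision=3,suppress=True)
W=np.load("top.npy"); S=np.load("scene.npy")
for n,A,pts in(("top",W,[(435,238),(445,239),(455,240),(463,240),(466,241),(332,163),(420,173),(375,168),(345,225),(400,225),(340,245),(400,250),(322,258),(402,266),(500,300),(282,233),(279,155)]),
 ("scene",S,[(247,109),(255,115),(262,121),(215,216),(262,268),(222,141),(366,200),(317,262)])):
    for u,v in pts: print(n,u,v,A[v,u])
# wood base/board by colour
im=np.load("top_img.npy"); hsv=cv2.cvtColor(im,cv2.COLOR_RGB2HSV)
m=(hsv[...,1]>90)&(hsv[...,0]<25); m[:,:310]=0; m[:,440:]=0
P=W[m]; P=P[np.isfinite(P[:,0])]
print(len(P),P.min(0),P.max(0))
Q=P[P[:,2]>0.09]; c=Q.mean(0); n=np.linalg.svd(Q-c,full_matrices=False)[2][2]; n*=np.sign(n[2]); print("board normal",n,"c",c,"angle",np.arccos(n[2]),"yaw",np.arctan2(-n[1],-n[0]))
# bar fit
v,u=np.mgrid[0:400,0:640]; b=(u>428)&(u<475)&(v>228)&(v<250)&(W[...,2]>0.12)
B=W[b]; cb=B.mean(0); d=np.linalg.svd(B-cb,full_matrices=False)[2][0]; t=(B-cb)@d; print("bar",len(B),cb,d,t.min(),t.max(), "ends",cb+d*t.min(),cb+d*t.max(),"z",np.percentile(B[:,2],[5,50,95]))
E
```

```text
top 435 238 [ 0.475 -0.182  0.175]
top 445 239 [ 0.474 -0.203  0.174]
top 455 240 [ 0.471 -0.223  0.174]
top 463 240 [ 0.472 -0.241  0.172]
top 466 241 [ 0.469 -0.246  0.174]
top 332 163 [0.629 0.035 0.204]
top 420 173 [ 0.607 -0.148  0.209]
top 375 168 [ 0.618 -0.055  0.205]
top 345 225 [0.513 0.003 0.095]
top 400 225 [ 0.511 -0.122  0.109]
top 340 245 [0.47  0.013 0.057]
top 400 250 [ 0.459 -0.13   0.055]
top 322 258 [0.439 0.055 0.053]
top 402 266 [ 0.421 -0.134  0.051]
top 500 300 [ 0.342 -0.381  0.001]
top 282 233 [0.486 0.141 0.162]
top 279 155 [0.687 0.162 0.075]
scene 247 109 [ 0.475 -0.231  0.175]
scene 255 115 [ 0.478 -0.198  0.176]
scene 262 121 [ 0.481 -0.171  0.174]
scene 215 216 [ 0.668 -0.147  0.021]
scene 262 268 [0.687 0.036 0.018]
scene 222 141 [ 0.608 -0.144  0.207]
scene 366 200 [0.504 0.149 0.165]
scene 317 262 [0.628 0.138 0.081]
8387 [ 0.419 -0.2   -0.003] [0.693 0.063 0.21 ]
board normal [-0.709  0.069  0.702] c [ 0.563 -0.051  0.154] angle 0.7925584702820694 yaw -0.09647781889664651
bar 250 [ 0.475 -0.209  0.174] [-0.093 -0.996 -0.009] -0.040245489524332025 0.040649539087016295 ends [ 0.479 -0.169  0.174] [ 0.471 -0.25   0.173] z [0.17  0.174 0.177]
```

>>> {"fn": "arm_command", "kwargs": {"targets": [{"translation":[0,0,0],"rot":[0,0,10],"jaw":0},{"translation":[0,0,0],"rot":[0,0,10],"jaw":0},{"translation":[0,0,0],"rot":[0,0,1.7],"jaw":0},{"translation":[30,-40,0],"rot":[0,0,0],"jaw":0},{"translation":[31,-42,0],"rot":[0,0,0],"jaw":0}]}}

```text
clock: 0.72
position: [0.2219, -0.452, 0.4043]
orientation: [-3.137, 0.151, -0.0]
contact_force: [0.8, -0.7, 0.9]
finger_gap: -0.0001
grasp_force: 0.0
```

>>> {"fn": "arm_command", "kwargs": {"targets": [{"translation":[31,-42,0],"rot":[0,0,0],"jaw":0},{"translation":[31,-42,0],"rot":[0,0,0],"jaw":0},{"translation":[31,-42,0],"rot":[0,0,0],"jaw":0},{"translation":[31,-42,0],"rot":[0,0,0],"jaw":0},{"translation":[0,0,0],"rot":[0,0,0],"jaw":0}]}}

```text
clock: 1.35
position: [0.3628, -0.2949, 0.4047]
orientation: [-3.138, 0.14, 0.0]
contact_force: [-0.0, -0.7, -0.7]
finger_gap: -0.0
grasp_force: 0.0
```

>>> {"fn": "arm_command", "kwargs": {"targets": [{"translation":[29,-39,0],"rot":[0,0,0],"jaw":0},{"translation":[29,-39,0],"rot":[0,0,0],"jaw":0},{"translation":[0,0,36],"rot":[0,0,0],"jaw":0},{"translation":[0,0,36],"rot":[0,0,0],"jaw":0},{"translation":[0,0,0],"rot":[0,0,0],"jaw":0}]}}

```text
clock: 1.98
position: [0.4251, -0.2253, 0.3305]
orientation: [-3.135, 0.152, 0.008]
contact_force: [0.3, 0.1, 0.1]
finger_gap: -0.0001
grasp_force: 0.0
```

```bash
python3 - <<'E'
from h import *
c=cam("scene"); cv2.imwrite("pics/s2.png",cv2.resize(c["image"][50:300,130:430,::-1],None,fx=2,fy=2))
print(sense()["position"],sense()["contact_force"])
E
```

```text
[ 0.42585525 -0.22586724  0.33220132] [ 0.67143623 -0.22363437 -0.01656585]
```

View pics/s2.png

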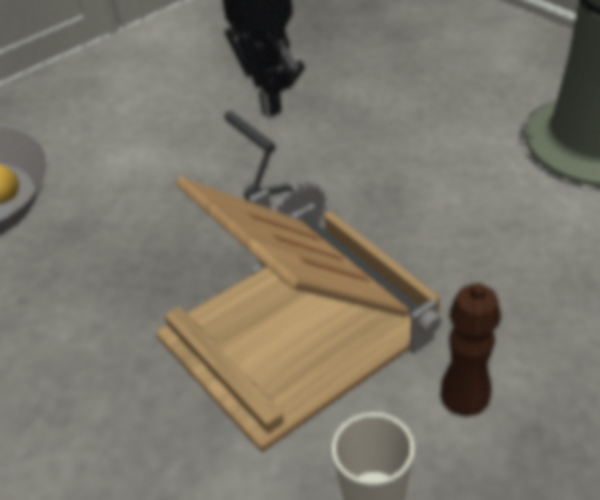

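The picture shows the closed fingertips at crop (270,110), behind the bar at (230,115)-(270,148), with everything else untouched. Next is the push.

>>> {"fn": "arm_command", "kwargs": {"targets": [{"translation":[15,0,5],"rot":[0,0,0],"jaw":0},{"translation":[15,0,0],"rot":[0,0,0],"jaw":0},{"translation":[12,0,0],"rot":[0,0,0],"jaw":0},{"translation":[12,0,0],"rot":[0,0,0],"jaw":0},{"translation":[12,0,0],"rot":[0,0,0],"jaw":0}]}}

```text
clock: 2.65
position: [0.4933, -0.2318, 0.3278]
orientation: [3.138, -0.152, 0.0]
contact_force: [-0.4, -0.6, 0.2]
finger_gap: 0.0002
grasp_force: 0.0
```

>>> {"fn": "arm_command", "kwargs": {"targets": [{"translation":[10,0,0],"rot":[0,0,0],"jaw":0},{"translation":[10,0,0],"rot":[0,0,0],"jaw":0},{"translation":[8,0,0],"rot":[0,0,0],"jaw":0},{"translation":[0,0,0],"rot":[0,0,0],"jaw":0}]}}

```text
clock: 3.15
position: [0.5203, -0.2344, 0.3274]
orientation: [-3.138, 0.152, 0.001]
contact_force: [-0.3, -0.5, 0.2]
finger_gap: 0.0
grasp_force: 0.0
```

```bash
python3 - <<'E'
from h import *
c=cam("scene"); cv2.imwrite("pics/s3.png",cv2.resize(c["image"][50:300,130:430,::-1],None,fx=2,fy=2))
print(sense()["position"],sense()["contact_force"])
E
```

```text
[ 0.52024765 -0.23446448  0.32750597] [ 0.32550392 -0.4961655   0.93597582]
```

View pics/s3.png

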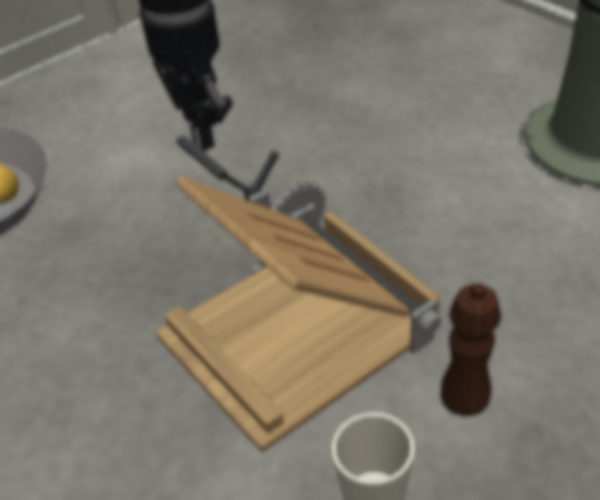

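The bar now lies at crop (182,140)-(225,177), on the far side, so the pawl is flipped and at rest. I'll back off, lift and go over the board.

>>> {"fn": "arm_command", "kwargs": {"targets": [{"translation":[-20,0,0],"rot":[0,0,0],"jaw":0},{"translation":[0,0,-40],"rot":[0,0,0],"jaw":0},{"translation":[0,0,-40],"rot":[0,0,0],"jaw":0},{"translation":[16,-46,0],"rot":[0,0,0],"jaw":0},{"translation":[17,-46,0],"rot":[0,0,0],"jaw":0}]}}

```text
clock: 3.82
position: [0.5423, -0.1438, 0.4088]
orientation: [3.137, -0.156, 0.004]
contact_force: [-0.9, -0.5, -1.3]
finger_gap: -0.0002
grasp_force: 0.0
```

>>> {"fn": "arm_command", "kwargs": {"targets": [{"translation":[17,-46,0],"rot":[0,0,0],"jaw":0},{"translation":[17,-46,0],"rot":[0,0,0],"jaw":0},{"translation":[0,0,0],"rot":[0,0,0],"jaw":0}]}}

```text
clock: 4.2
position: [0.5855, -0.0531, 0.4077]
orientation: [-3.138, 0.145, -0.001]
contact_force: [0.3, 0.3, 0.6]
finger_gap: -0.0002
grasp_force: 0.0
```

```bash
python3 - <<'E'
from h import *
c=cam("scene"); cv2.imwrite("pics/s4.png",cv2.resize(c["image"][50:300,130:430,::-1],None,fx=2,fy=2))
W=cloud(c); B=W[(abs(W[...,0]-.54)<.04)&(abs(W[...,1]+.22)<.03)&(W[...,2]>.1)&(W[...,2]<.2)]
print(sense()["position"],sense()["contact_force"],len(B),B.mean(0))
E
```

```text
[ 0.58493395 -0.05455899  0.40760754] [-0.44328462 -0.73756751  0.08762673] 117 [ 0.54302444 -0.21899476  0.1710864 ]
```

View pics/s4.png

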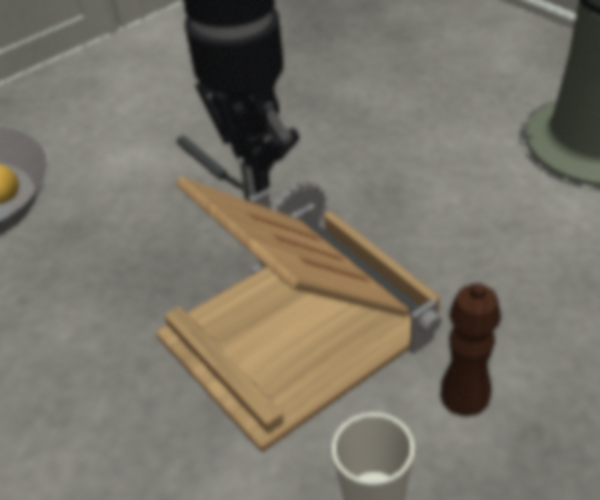

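The board is still up and the bar still flipped (measured at x 0.543, z 0.171, as expected). The fingers are above the board, so I'll push it down along an arc.

>>> {"fn": "arm_command", "kwargs": {"targets": [{"translation":[7,0,25],"rot":[0,0,0],"jaw":0},{"translation":[0,0,20],"rot":[0,0,0],"jaw":0},{"translation":[11,0,15],"rot":[0,0,0],"jaw":0},{"translation":[11,0,20],"rot":[0,0,0],"jaw":0},{"translation":[9,0,16],"rot":[0,0,0],"jaw":0}]}}

```text
clock: 4.88
position: [0.6236, -0.0603, 0.3107]
orientation: [3.137, -0.153, 0.002]
contact_force: [-0.5, 0.3, 1.2]
finger_gap: -0.0001
grasp_force: 0.9
```

>>> {"fn": "arm_command", "kwargs": {"targets": [{"translation":[8,0,16],"rot":[0,0,0],"jaw":0},{"translation":[5,0,17],"rot":[0,0,0],"jaw":0},{"translation":[5,0,17],"rot":[0,0,0],"jaw":0},{"translation":[2,0,15],"rot":[0,0,0],"jaw":0},{"translation":[2,0,14],"rot":[0,0,0],"jaw":0}]}}

```text
clock: 5.5
position: [0.6442, -0.0615, 0.2315]
orientation: [-3.138, 0.152, 0.002]
contact_force: [-1.6, -0.2, 1.7]
finger_gap: -0.0
grasp_force: 0.7
```

>>> {"fn": "arm_command", "kwargs": {"targets": [{"translation":[0,0,5],"rot":[0,0,0],"jaw":0},{"translation":[0,0,3],"rot":[0,0,0],"jaw":0},{"translation":[0,0,0],"rot":[0,0,0],"jaw":0}]}}

```text
clock: 5.88
position: [0.6445, -0.0617, 0.225]
orientation: [-3.138, 0.152, -0.001]
contact_force: [0.5, 0.5, 0.2]
finger_gap: -0.0002
grasp_force: 0.0
```

>>> {"fn": "arm_command", "kwargs": {"targets": [{"translation":[0,0,-30],"rot":[0,0,0],"jaw":0},{"translation":[0,0,-50],"rot":[0,0,0],"jaw":0},{"translation":[0,0,-60],"rot":[0,0,0],"jaw":0},{"translation":[0,0,-40],"rot":[0,0,0],"jaw":0},{"translation":[0,0,0],"rot":[0,0,0],"jaw":0}]}}

```text
clock: 6.5
position: [0.6455, -0.0619, 0.4097]
orientation: [3.137, -0.152, 0.014]
contact_force: [-0.8, -0.3, -0.2]
finger_gap: -0.0003
grasp_force: 0.0
```

```bash
python3 - <<'E'
from h import *
c=cam("scene"); cv2.imwrite("pics/s5.png",cv2.resize(c["image"][50:300,130:430,::-1],None,fx=2,fy=2))
W=cloud(c); B=W[(abs(W[...,0]-.54)<.04)&(abs(W[...,1]+.22)<.03)&(W[...,2]>.1)&(W[...,2]<.2)]
E=W[(abs(W[...,0]-.64)<.03)&(abs(W[...,1]+.06)<.06)&(W[...,2]<.2)]
print(sense()["position"],len(B),B.mean(0),np.percentile(E[:,2],[5,50,95]))
E
```

```text
[ 0.644862   -0.06177875  0.407008  ] 0 [nan nan nan] [0.05111598 0.0530775  0.05501033]<stdin>:5: RuntimeWarning: Mean of empty slice.
  ret = um.true_divide(
```

View pics/s5.png

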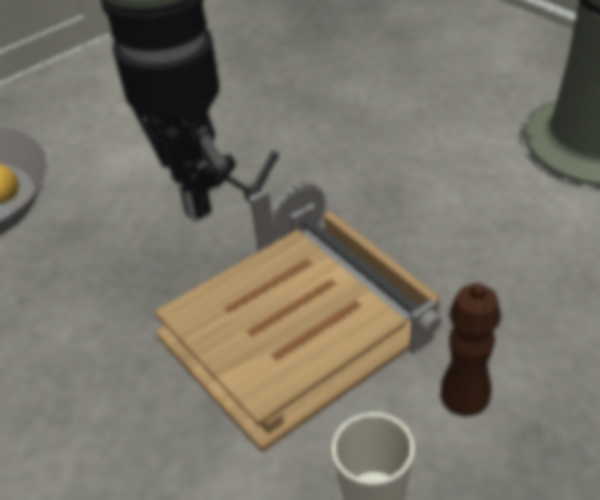

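The board lies flat (surface at z 0.053). The gripper hides the bar, but the pawl's other arm, at (250,190)-(275,155), is where it was after the flip. The mill is unmoved.

```bash
python3 -c "
from station import *
print(job_done())"
```

```text
the job is handed in; nothing more can be done
None
```

The cookbook stand is folded flat (board at z ≈ 53 mm), the pawl was still flipped in the last picture (its bar hidden by the gripper, its other arm visible and unmoved), the mill and beaker were not touched, and the job was handed in at about 6.6 s; no verdict came back.

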